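Hold the loaded label unwinder's dancer arm on its stop for threading

ROBOT

A 6-joint arm with a two-finger parallel gripper is mounted at the origin on the work surface. World frame = base frame: x ahead of the robot, y to its left, z up, the work surface at z = 0. Lengths are in mm, angles in degrees, forces in N, time in s.
With the tool pointing down it reaches from about 350 to 850 mm from the base axis. Payload 8.1 kg.
Tool frame: the origin (TCP) lies between the finger pads; the fingertips stand 14 mm ahead of it and the grasp point (between the pads) lies 5 mm behind it; z points along the fingers, x is the direction in which the jaws open and shut, and the axes are right-handed (so a half turn about z gives the same grasp; the last joint's range is limited). The gripper opens to 85 mm and grips with 20 to 120 N. Pads are 22 mm wide; open, the fingers measure 114 mm over their backs; the gripper's body (76 mm by 85 mm) begins 54 mm behind the grasp point. The pads swing forward as they close: fully open they stand 13 mm farther back than shut.
Start: joints at [70.279, 7.471, 85.268, -0, 87.261, -4.893], TCP at [153.53, 580.029, 245.292] pointing down, gripper open.
Joint ranges: [-169.43, 169.43], [-51.17, 129.36], [1.28, 143.12], [-76.62, 256.62], [0, 156.53], [-152.29, 152.29]. Speed limits (degrees/s): [136.94, 136.94, 159.86, 180, 180, 180].

INTERFACE

Orientations are given as [roll, pitch, yaw] about the fixed x, y, z axes, in that order (R = Rz(yaw) Ry(pitch) Rx(roll)).
In Python, from bench import r, vision, job gives the robot as it stands.
- The arm moves only by the tool send_rows, never from a script. Its arguments are lists of equal length, an entry for each row: "dp": the shift along the world's x, y, z in mm, a list of three; "rot": the turn, a rotation vector about the world's x, y, z in rad, a list of three. In form: {"dp": [[tx, ty, tz], ...], "rot": [[wx, wy, wz], ...]}. A call has 1 to 5 rows; each row is the pose to reach, as a shift and turn from the pose commanded when the call began; what a row does not reach only later rows make up. A row lasts 1/8 s, in which the tool goes at most 62.5 mm and 10.7 degrees, less where a joint would pass 70% of its speed; a pose out of reach is approached as far as the arm can. A call with a gripper value outside its range is refused whole. "jaw" is the finger opening in mm, from 0 to 85.4, set as the call begins (left out, the last holds). The fingers move at their own pace and stop on an object; "force" is the grip in N (left out, the last holds). Time passes only in rows, so rows that repeat a pose let the fingers close. It gives the time, the measured TCP pose, the force and the opening at its end, in the units of the state.
- r.sense(): the state, without advancing time (a new reading comes with each control period).
- vision.snapshot(name): name is "scene" or "top"; returns a dict with "pixels" (420x560x3 uint8, red, green, blue), "depth" (420x560 float32, mm along the optical axis (not along the pixel's ray), 0 where there is no reading), "intrinsics" (3x3 intrinsics, pixels), "k1" (the pictures are not rectified: a ray, as slopes to the right and down, at radius r is drawn at 1 + k1 r^2 times it, then the intrinsics apply), "world_from_camera" (4x4, takes a point from camera to world coordinates). Camera axes: x right, y down, z forward; pixel columns grow to the right and rows downward; lengths in mm; the calibration is good to about 2 mm. A picture is of the moment at which its call begins.
- job.hand_in(): hands the job in, once; it reports no verdict.
The state is a dict: "time": time; "joint_pos": joint angles; "qd": joint speeds; "joint_efforts": joint torques, N m; "tool_pos": TCP position; "tcp_rot": TCP orientation; "ft_force": force on the tool from outside, world axes, zero at the start; "wrist_torque": the same for the moment, N m; "finger_gap": finger opening in mm.
Only numpy, scipy, OpenCV 4.12 (cv2) and the standard library are available. Lean on these libraries where they do the work, as an engineer would, in place of code of your own. Each camera call takes 0.05 s, during which the arm holds its last target.

TASK

One of these two label unwinders has just been given a new roll, the other carries only a spent core: on the one with the new roll, take the sprung dancer arm by its knob, swing it forward against its spring until it is fully home on its stop, and keep holding it there so that I can thread the labels. Finish while still holding: the program ends with the arm on its stop, your fingers on the knob and clear of the arm's roller. Do not let the arm fly back, and leave the other unwinder's arm, the roll, the core and everything lying about as they are.

Things in the scene. Friction and masses are not known exactly. Their poses are not given: they have to be found in the camera images.
- roll: the new roll of labels: white paper ring 150 mm across and 60 mm high, bore 76 mm, lying flat on the round reel table of one of the two unwinders, round its mandrel. Origin: centre of its underside (74 mm above the table top)
- core: the spent cardboard core: a bare tube 84 mm across, 60 mm high, on the reel table of the other unwinder. Origin: centre of its underside
- unwinder_left: the unwinder to the robot's left, fixed: grey box 320 (x) x 200 (y) mm, deck 62 mm high. Origin: centre of its underside; x along its long side, away from the robot, give or take 0.3 rad; z up. Reel at its +x end, dancer arm at its -x end. Two fixed guide rollers, 18 mm across, tops 156 mm high, stand on the deck at x -20, +y 85 mm and x -140, -y 85 mm
- reel_left (a point): centre of the left unwinder's reel table, a disc 170 mm across, top 74 mm above the table, 65 mm along the unwinder's +x from its origin. On it stands the mandrel that takes the roll or core: 69 mm across, top 144 mm above the table
- pivot_left (a point): point on the vertical pivot axis of the left dancer arm, level with the arm's top (88 mm above the table). Fixed in the unwinder's frame at x -45, -y 75 mm; its axes are the unwinder's
- dancer_left (a joint): left dancer arm, rad: 0 = at rest, 0.90 = fully forward (to the robot's side) on its stop post. Seen from above it swings forward counter-clockwise; at 0 it points 110 deg counter-clockwise of the unwinder's x. A spring pushes it back all the way, about 3 N at the knob at rest, 8 N at the stop; no latch. Aluminium bar 14 mm wide, top 88 mm high
- knob_left: black upright knob at the free end of the left dancer arm, 150 mm from the pivot axis: round, 18 mm across, 60 mm high, a revolving grip that turns freely on its own upright stem. Origin: centre of its underside, on the arm's top (88 mm above the table). Best gripped about 40 mm above the origin
- idler_left: the left dancer arm's roller, which the label web will run round: upright, white with black end flanges, 28 mm across, 60 mm high, turning freely on the arm 100 mm from the pivot axis (50 mm inwards of the knob). Origin: centre of its underside, 91 mm above the table
- unwinder_right: the unwinder to the robot's right, fixed: grey box 320 (x) x 200 (y) mm, deck 62 mm high. Origin: centre of its underside; x along its long side, away from the robot, give or take 0.3 rad; z up. Reel at its +x end, dancer arm at its -x end. Two fixed guide rollers, 18 mm across, tops 156 mm high, stand on the deck at x -20, -y 85 mm and x -140, +y 85 mm
- reel_right (a point): centre of the right unwinder's reel table, a disc 170 mm across, top 74 mm above the table, 65 mm along the unwinder's +x from its origin. On it stands the mandrel that takes the roll or core: 69 mm across, top 144 mm above the table
- pivot_right (a point): point on the vertical pivot axis of the right dancer arm, level with the arm's top (88 mm above the table). Fixed in the unwinder's frame at x -45, +y 75 mm; its axes are the unwinder's
- dancer_right (a joint): right dancer arm, rad: 0 = at rest, 0.90 = fully forward (to the robot's side) on its stop post. Seen from above it swings forward clockwise; at 0 it points 110 deg clockwise of the unwinder's x. A spring pushes it back all the way, about 3 N at the knob at rest, 8 N at the stop; no latch. Aluminium bar 14 mm wide, top 88 mm high
- knob_right: black upright knob at the free end of the right dancer arm, 150 mm from the pivot axis: round, 18 mm across, 60 mm high, a revolving grip that turns freely on its own upright stem. Origin: centre of its underside, on the arm's top (88 mm above the table). Best gripped about 40 mm above the origin
- idler_right: the right dancer arm's roller, which the label web will run round: upright, white with black end flanges, 28 mm across, 60 mm high, turning freely on the arm 100 mm from the pivot axis (50 mm inwards of the knob). Origin: centre of its underside, 91 mm above the table
- cleaner: bystander: white bottle with black cap, 52 mm across, 170 mm high, standing between the unwinders; origin centre of its underside
- spare_roll: bystander: small roll of labels 90 mm across, 40 mm high, flat on the table near the robot; it is on no unwinder; origin centre of its underside
- screwdriver: bystander: screwdriver 200 mm long, lying on the table to the left; origin under its middle
- knife: bystander: utility knife 175 mm long, lying on the table to the right; origin under its handle's middle
- tape_gun: bystander: hand tape dispenser about 150 mm long, 55 mm high, lying on the table to the left; origin under its frame's middle
- mug: bystander: white mug 82 mm across, 95 mm high, on the table to the right; origin centre of its underside
Mind the look-alikes: they are no part of the job. There is more than one size of the core; the one meant has the size given above.

How it is judged:
By the outcome, as a careful person would: the job done as asked, in the order asked, and still so for the second after the job is handed in, while the arm keeps its last pose, push and grip.
It also fails if it takes over 32 s, if anything falls off the work surface, if the arm or the gripper's body presses on something with over 40 N, if the wrist force passes 120 N, or if a joint passes its speed limit or range.

## Working session

There is one attempt and no reset: what is moved stays moved. The work goes in short steps, Python scripts to look and compute and a tool call to move; the robot and the scene stay as the last step left them, time stands still between calls to the robot, and variables do not carry over. Pictures are saved under pics/ and viewed, and the job is handed in when it is done.

Besides the shell and the picture viewer there is one more tool, called after "Emit:" as name(argument=value, ...) on one line, values as JSON. send_rows: Moves the arm, as the interface text tells. Its arguments: {"type":"object","properties":{"dp":{"type":"array"},"rot":{"type":"array"},"jaw":{"type":"number"},"force":{"type":"number"}},"required":["dp","rot"]}

```bash
mkdir -p pics && ls && python3 - <<'E'
from bench import r, vision, job
import cv2, numpy as np, pickle
print(r.sense())
for n in ("scene","top"):
    s=vision.snapshot(n); pickle.dump(s,open(f"pics/{n}0.pkl","wb"))
    cv2.imwrite(f"pics/{n}0.png",cv2.resize(s["pixels"][:,:,::-1],(800,600),interpolation=cv2.INTER_CUBIC))
    print(n,s["intrinsics"],s["k1"],s["world_from_camera"])
E
```

```text
pics
{'time': 0.0, 'joint_pos': array([ 7.02773053e+01,  7.51469978e+00,  8.53301164e+01, -9.67682645e-04,
        8.72605291e+01, -4.89402353e+00]), 'qd': array([ 7.82005379e-03, -3.57861525e-02,  8.61418054e-03, -9.15916287e-05,
        5.72001132e-02, -9.93530444e-02]), 'joint_efforts': array([ 1.17116208e-03, -5.69368708e+01, -5.00575054e+01,  2.23066795e-04,
        1.42144339e-02, -2.72364582e-05]), 'tool_pos': array([153.37440336, 579.52454838, 244.24063238]), 'tcp_rot': array([-1.79991976e+02,  1.05043681e-01,  7.51713833e+01]), 'ft_force': array([0.832504  , 0.22587499, 0.14837637]), 'wrist_torque': array([-0.04987442, -0.00666212, -0.00536386]), 'finger_gap': 85.3797823444009}
scene [[390.2682611    0.         270.98246142]
 [  0.         390.2682611  214.62796086]
 [  0.           0.           1.        ]] -0.012840183428015605 [[-4.04265821e-02  8.21247788e-01 -5.69137736e-01  1.22147199e+03]
 [ 9.99094486e-01  4.07851416e-02 -1.21152887e-02  2.93501739e+01]
 [ 1.32627091e-02 -5.69112154e-01 -8.22152940e-01  1.00866502e+03]
 [ 0.00000000e+00  0.00000000e+00  0.00000000e+00  1.00000000e+00]]
top [[407.81342147   0.         284.08768737]
 [  0.         407.81342147 212.15161597]
 [  0.           0.           1.        ]] 0.006355566910098408 [[ 1.45170651e-02 -9.97602218e-01  6.76688190e-02  5.05042198e+02]
 [-9.99718512e-01 -1.32111113e-02  1.97069310e-02 -1.09907863e+01]
 [-1.87656978e-02 -6.79358579e-02 -9.97513192e-01  1.22033276e+03]
 [ 0.00000000e+00  0.00000000e+00  0.00000000e+00  1.00000000e+00]]
```

View pics/scene0.png

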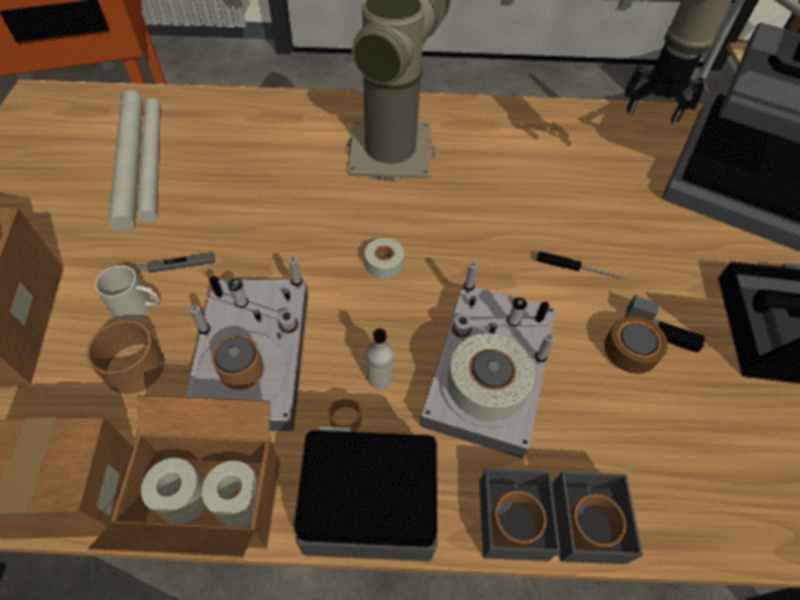

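View pics/top0.png

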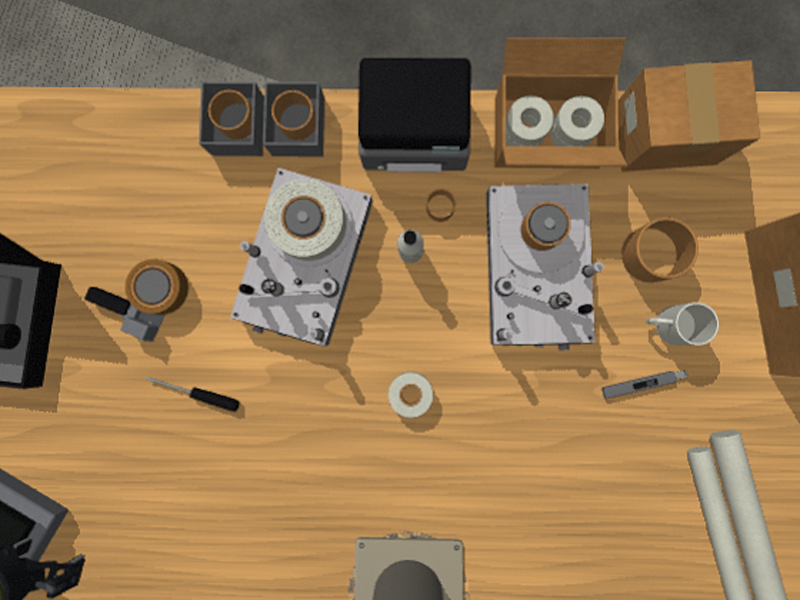

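The scene and top views agree. The white new roll is on the left unwinder (top view about (304,218)), and the right one carries the bare core (546,224). Next I'll look closely at the left unwinder.

```bash
cat > h.py <<'E'
import numpy as np, cv2, pickle
def ray(s,u,v):
    K=s["intrinsics"];k1=s["k1"]
    xd=(u-K[0,2])/K[0,0]; yd=(v-K[1,2])/K[1,1]
    x,y=xd,yd
    for _ in range(20):
        f=1+k1*(x*x+y*y); x,y=xd/f,yd/f
    return np.array([x,y,1.0])
def plane(s,u,v,z):
    T=s["world_from_camera"]; d=T[:3,:3]@ray(s,u,v); o=T[:3,3]
    return o+d*(z-o[2])/d[2]
def dep(s,u,v):
    T=s["world_from_camera"]; return T[:3,:3]@(ray(s,u,v)*s["depth"][int(round(v)),int(round(u))])+T[:3,3]
def proj(s,P):
    T=s["world_from_camera"]; p=T[:3,:3].T@(np.asarray(P,float)-T[:3,3]); x,y=p[:2]/p[2]
    f=1+s["k1"]*(x*x+y*y); K=s["intrinsics"]; return np.array([K[0,0]*x*f+K[0,2],K[1,1]*y*f+K[1,2]])
def cloud(s):
    T=s["world_from_camera"];K=s["intrinsics"];h,w=s["depth"].shape
    u,v=np.meshgrid(np.arange(w),np.arange(h))
    xd=(u-K[0,2])/K[0,0]; yd=(v-K[1,2])/K[1,1];x,y=xd,yd
    for _ in range(20):
        f=1+s["k1"]*(x*x+y*y);x,y=xd/f,yd/f
    P=np.stack([x,y,np.ones_like(x)],-1)*s["depth"][...,None]
    return P@T[:3,:3].T+T[:3,3]
E
python3 - <<'E'
import pickle,cv2
from h import *
t=pickle.load(open("pics/top0.pkl","rb"));s=pickle.load(open("pics/scene0.pkl","rb"))
a=t["pixels"][110:250,150:270,::-1]; b=s["pixels"][175:325,290:400,::-1]
a=cv2.resize(a,(480,560),interpolation=cv2.INTER_CUBIC)
cv2.imwrite("pics/c_top.png",a)
b=cv2.resize(b,None,fx=4,fy=4,interpolation=cv2.INTER_CUBIC)
cv2.imwrite("pics/c_scene.png",b)
E
```

```text
(no output)
```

View pics/c_top.png

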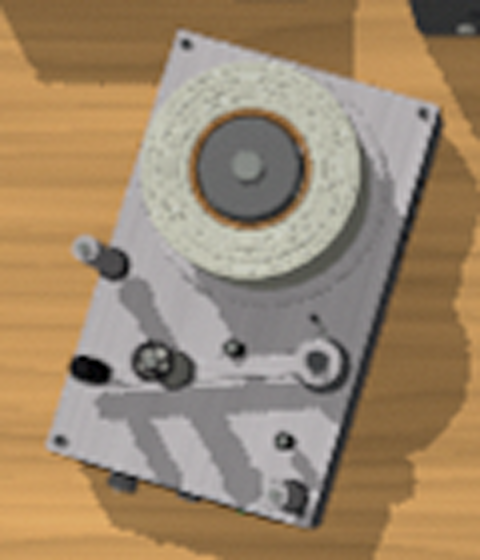

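View pics/c_scene.png

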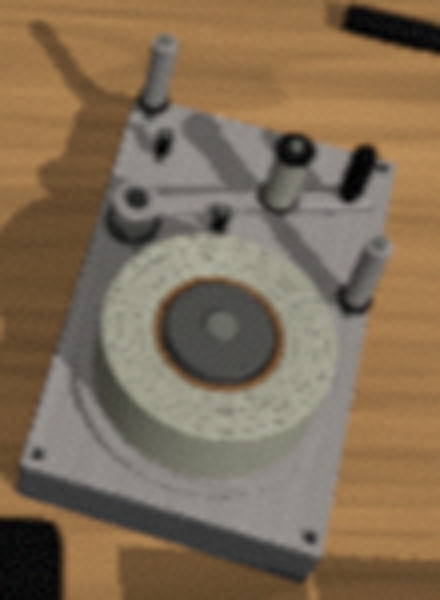

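The crops show the knob as the plain black upright at top-crop (90,368), i.e. full-image (172,202). Other things that could be taken for it: the roller with the white body at (155,360), the rest-stop post at (235,348), the forward stop post at (285,440), and guide rollers at (85,248) and (290,495). On the right unwinder, the other knob is at about (586,309) in the 800x600 picture. I choose the left one at (172,202) and will measure it now.

```bash
python3 - <<'E'
import pickle
from h import *
t=pickle.load(open("pics/top0.pkl","rb"));s=pickle.load(open("pics/scene0.pkl","rb"))
for n,im in (("top",t),("scene",s)):
    C=cloud(im)
    m=(abs(C[...,2]-62)<5)&(C[...,1]>0)&(C[...,1]<400)&(C[...,0]>250)&(C[...,0]<850)
    m=cv2.morphologyEx(m.astype(np.uint8),cv2.MORPH_OPEN,np.ones((3,3)))
    k,l,st,c=cv2.connectedComponentsWithStats(m); i=1+st[1:,4].argmax()
    P=C[l==i]; R=cv2.minAreaRect(P[:,:2].astype(np.float32)); print(n,"deck",P[:,2].mean(),R, [cv2.boxPoints(R).round()])
    # roll top z~134
    m=(abs(C[...,2]-134)<4)&(C[...,1]>50)&(C[...,1]<400)&(C[...,0]>450)&(C[...,0]<850)
    P=C[m]; print("roll",len(P),cv2.minEnclosingCircle(P[:,:2].astype(np.float32)),P[:,2].mean())
# knob mask
for n,im,(u0,u1,v0,v1) in (("top",t,(163,184,194,210)),("scene",s,(373,388,207,228))):
    C=cloud(im); px=im["pixels"].astype(int); 
    sub=px[v0:v1,u0:u1].max(2); m=(sub<45).astype(np.uint8)
    ys,xs=np.nonzero(m); print(n,len(xs),"px",xs.min()+u0,xs.max()+u0,ys.min()+v0,ys.max()+v0)
    P=C[v0:v1,u0:u1][m>0]; print("z",np.percentile(P[:,2],[0,10,50,90,100]).round())
    for lo in (140,):
        Q=P[(P[:,2]>lo)&(P[:,2]<156)]; print(len(Q),Q.mean(0) if len(Q) else None, Q.min(0) if len(Q) else 0,Q.max(0) if len(Q) else 0)
    up=xs+u0;vp=ys+v0
    if n=="top":
        print("mask row by row",[(v,up[vp==v].min(),up[vp==v].max()) for v in np.unique(vp)])
    else: print([(v,up[vp==v].min(),up[vp==v].max()) for v in np.unique(vp)])
E
```

```text
top deck 62.5375478194522 ((711.19580078125, 214.28977966308594), (199.05636596679688, 245.08950805664062), 74.19767761230469) [array([[566., 152.],
       [802.,  85.],
       [856., 277.],
       [620., 343.]], dtype=float32)]
roll 1737 ((660.298095703125, 200.7452392578125), 151.8715057373047) 134.52173857264768
scene deck 62.52660220849178 ((678.2817993164062, 223.64682006835938), (198.79995727539062, 318.4764404296875), 74.0945053100586) [array([[498., 172.],
       [804.,  84.],
       [859., 276.],
       [552., 363.]], dtype=float32)]
roll 1898 ((667.7926025390625, 192.58798217773438), 148.58282470703125) 134.43681889567566
top 45 px 168 176 199 205
z [118. 123. 144. 149. 153.]
29 [602.01672196 312.28337966 146.61609214] [595.60352564 306.64754858 140.43193717] [608.97582743 319.38760412 153.09280205]
mask row by row [(np.int64(199), np.int64(170), np.int64(171)), (np.int64(200), np.int64(168), np.int64(174)), (np.int64(201), np.int64(168), np.int64(175)), (np.int64(202), np.int64(168), np.int64(176)), (np.int64(203), np.int64(168), np.int64(176)), (np.int64(204), np.int64(17
[... 161 characters left out ...]
26788] [601.17599017 306.67192018 140.67019468] [610.80369913 320.08173771 150.12494068]
[(np.int64(212), np.int64(380), np.int64(382)), (np.int64(213), np.int64(379), np.int64(382)), (np.int64(214), np.int64(378), np.int64(383)), (np.int64(215), np.int64(378), np.int64(383)), (np.int64(216), np.int64(378), np.int64(383)), (np.int64(217), np.int64(377), np.int64(382)), (np.int64(218), np.int64(377), np.int64(381)), (np.int64(219), np.int64(376), np.int64(381)), (np.int64(220), np.int64(376), np.int64(380)), (np.int64(221), np.int64(375), np.int64(380)), (np.int64(222), np.int64(375), np.int64(379)), (np.int64(223), np.int64(375), np.int64(379)), (np.int64(224), np.int64(376), np.int64(378))]
```

Emit:
send_rows(dp=[[30, -18, 0], [80, -48, 0], [130, -78, 0], [180, -107, 0], [230, -137, 0]], rot=[[0, 0, -0.08], [0, 0, -0.22], [0, 0, -0.36], [0, 0, -0.5], [0, 0, -0.64]], jaw=60, force=50)

```text
time: 0.72
tool_pos: [384.8, 441.8, 244.9]
tcp_rot: [180.0, 0.0, 38.3]
ft_force: [-0.3, 0.3, 0.5]
finger_gap: 59.9
```

Emit:
send_rows(dp=[[50, -30, 0], [100, -60, 0], [150, -90, 0], [195, -115, 0], [220, -130, -10]], rot=[[0, 0, -0.14], [0, 0, -0.28], [0, 0, -0.42], [0, 0, -0.54], [0, 0, -0.6]])

```text
time: 1.35
tool_pos: [605.9, 311.1, 235.3]
tcp_rot: [180.0, -0.1, 3.8]
ft_force: [-0.2, 0.7, -0.5]
finger_gap: 60.1
```

Emit:
send_rows(dp=[[0, 0, 0], [0, 0, 0]], rot=[[0, 0, 0], [0, 0, 0]])

```text
time: 1.6
tool_pos: [602.8, 313.4, 234.8]
tcp_rot: [-180.0, 0.1, 4.2]
ft_force: [-0.1, 0.1, 0.3]
finger_gap: 59.6
```

Emit:
send_rows(dp=[[0, 0, -20], [0, 0, -45], [0, 0, -62], [0, 0, -62]], rot=[[0, 0, 0], [0, 0, 0], [0, 0, 0], [0, 0, 0]])

```text
time: 2.1
tool_pos: [601.7, 313.0, 170.6]
tcp_rot: [179.9, 0.2, 4.2]
ft_force: [-0.2, 0.2, -0.0]
finger_gap: 59.8
```

```bash
python3 - <<'E'
from bench import r, vision
from h import *
print(r.sense()["tool_pos"])
out=[]
for n,(u0,u1,v0,v1) in (("scene",(320,430,170,280)),("top",(120,230,140,250))):
    s=vision.snapshot(n); c=cv2.resize(np.ascontiguousarray(s["pixels"][v0:v1,u0:u1,::-1]),None,fx=3.6,fy=3.6,interpolation=cv2.INTER_CUBIC)
    for P in ((603.5,313,148),(603.5,313,88)):
        q=(proj(s,P)-(u0,v0)+.5)*3.6; cv2.circle(c,tuple(int(x) for x in q),3,(0,0,255),1)
    out.append(c)
cv2.imwrite("pics/near1.png",np.hstack(out))
E
```

```text
[601.74254275 312.96579451 170.60514004]
```

View pics/near1.png

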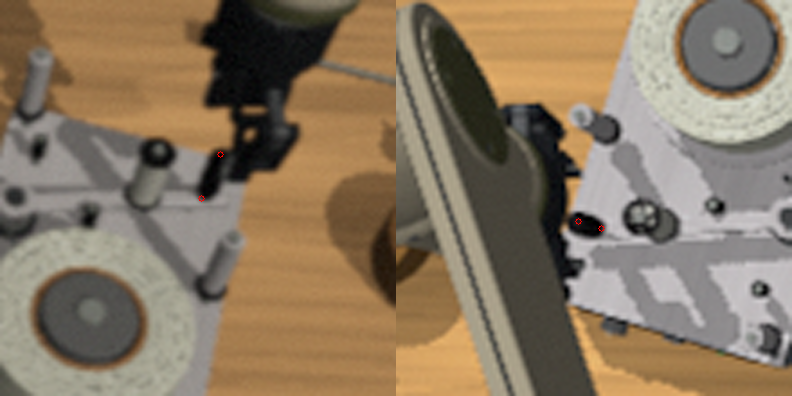

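The left half (scene) seems to show the fingertips right of the knob, around (265,145) against (220,155). I'll project the TCP into both views before going lower.

```bash
python3 - <<'E'
from bench import r, vision
from h import *
st=r.sense(); p=st["tool_pos"]; print(p,st["tcp_rot"])
from scipy.spatial.transform import Rotation as Ro
R=Ro.from_euler("xyz",st["tcp_rot"],degrees=True).as_matrix()
out=[]
for n,(u0,u1,v0,v1) in (("scene",(330,410,140,240)),("top",(130,210,160,260))):
    s=vision.snapshot(n); f=5; c=cv2.resize(np.ascontiguousarray(s["pixels"][v0:v1,u0:u1,::-1]),None,fx=f,fy=f,interpolation=cv2.INTER_CUBIC)
    c=cv2.convertScaleAbs(c,alpha=2,beta=20)
    for dx,dz,col in ((0,0,(0,255,0)),(0,14,(0,255,255)),(30,14,(255,0,0)),(-30,14,(255,0,255)),(0,-59,(255,255,0))):
        q=(proj(s,p+R@np.array([dx,0,dz]))-(u0,v0)+.5)*f; cv2.circle(c,tuple(int(x) for x in q),4,col,2)
    q=(proj(s,(603.5,313,148))-(u0,v0)+.5)*f; cv2.circle(c,tuple(int(x) for x in q),3,(0,0,255),2)
    out.append(c)
    C=cloud(s); 
    m=(C[...,2]>153)&(C[...,2]<175)&(abs(C[...,0]-600)<80)&(abs(C[...,1]-313)<60)
    if m.any(): print(n,m.sum(),C[m].mean(0),C[m].min(0),C[m].max(0))
cv2.imwrite("pics/near2.png",np.hstack(out))
E
```

```text
[603.47286072 313.35697962 173.68383582] [-1.79992121e+02 -1.89507751e-02  4.15373393e+00]
scene 49 [610.24921961 293.14340786 163.88173302] [568.02746457 253.21393979 153.41852877] [679.85204478 318.4833205  174.16262916]
top 46 [621.53390354 282.346258   158.1983029 ] [567.34943161 253.17250965 153.01128797] [679.95892126 316.8144612  174.69698063]
```

View pics/near2.png

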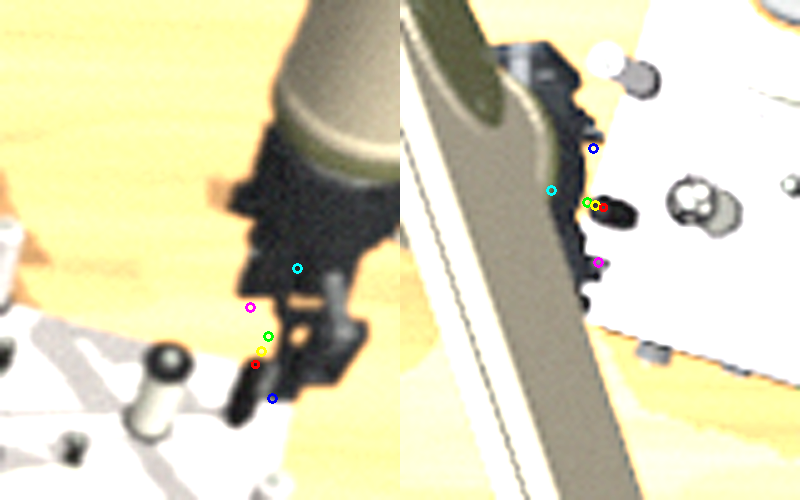

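```bash
python3 - <<'E'
from bench import r, vision
from h import *
for n in ("scene","top"):
    s=vision.snapshot(n); C=cloud(s)
    m=(C[...,2]>160)&(C[...,2]<260)&(abs(C[...,0]-603)<75)&(abs(C[...,1]-313)<65)
    P=C[m]
    for lo in range(160,260,10):
        Q=P[(P[:,2]>=lo)&(P[:,2]<lo+10)]
        for nm,q in (("near+x",Q[Q[:,0]>603]),("far-x",Q[Q[:,0]<=603])):
            if len(q): print(n,lo,nm,len(q),"x",q[:,0].min().round(),q[:,0].max().round(),"y",np.percentile(q[:,1],[0,50,100]).round())
E
```

```text
scene 160 near+x 1 x 640.0 640.0 y [310. 310. 310.]
scene 160 far-x 6 x 572.0 575.0 y [302. 308. 318.]
scene 170 near+x 11 x 637.0 646.0 y [303. 307. 317.]
scene 170 far-x 17 x 570.0 576.0 y [299. 309. 317.]
scene 180 near+x 22 x 633.0 648.0 y [304. 310. 323.]
scene 180 far-x 17 x 571.0 576.0 y [299. 307. 318.]
scene 190 near+x 11 x 636.0 648.0 y [304. 308. 310.]
scene 190 far-x 17 x 568.0 576.0 y [299. 306. 313.]
scene 200 near+x 6 x 638.0 650.0 y [302. 304. 309.]
scene 200 far-x 19 x 568.0 576.0 y [298. 305. 312.]
scene 210 near+x 30 x 631.0 666.0 y [302. 307. 319.]
scene 210 far-x 13 x 543.0 577.0 y [295. 297. 307.]
scene 220 near+x 39 x 638.0 667.0 y [304. 309. 330.]
scene 220 far-x 14 x 545.0 581.0 y [294. 297. 303.]
scene 230 near+x 59 x 625.0 669.0 y [297. 309. 328.]
scene 230 far-x 10 x 543.0 594.0 y [293. 295. 302.]
scene 240 near+x 55 x 619.0 671.0 y [297. 306. 331.]
scene 240 far-x 11 x 543.0 596.0 y [293. 295. 301.]
scene 250 near+x 46 x 622.0 672.0 y [295. 306. 333.]
scene 250 far-x 7 x 538.0 600.0 y [293. 296. 302.]
top 160 near+x 1 x 605.0 605.0 y [265. 265. 265.]
top 
[... 194 characters left out ...]
top 190 near+x 4 x 635.0 640.0 y [304. 304. 305.]
top 190 far-x 7 x 561.0 574.0 y [299. 299. 302.]
top 200 near+x 7 x 634.0 653.0 y [304. 306. 309.]
top 200 far-x 3 x 560.0 570.0 y [299. 299. 303.]
top 210 near+x 24 x 638.0 665.0 y [302. 308. 319.]
top 210 far-x 17 x 545.0 572.0 y [296. 298. 307.]
top 220 near+x 30 x 640.0 666.0 y [303. 311. 323.]
top 220 far-x 15 x 542.0 569.0 y [296. 299. 305.]
top 230 near+x 17 x 630.0 669.0 y [298. 305. 315.]
top 230 far-x 16 x 549.0 583.0 y [293. 297. 305.]
top 240 near+x 9 x 633.0 670.0 y [297. 305. 309.]
top 240 far-x 12 x 573.0 587.0 y [293. 295. 300.]
top 250 near+x 16 x 651.0 671.0 y [303. 306. 331.]
top 250 far-x 8 x 577.0 586.0 y [292. 294. 300.]
```

Depth agrees with the TCP pose. The fingers span y from 299/304 upward and sit at x 574 and 634, so they straddle the knob at (603.5, 313). I'll descend to TCP z 123 and close.

Emit:
send_rows(dp=[[0, 0, -15], [0, 0, -35], [0, 0, -50], [0, 0, -50], [0, 0, -50]], rot=[[0, 0, 0], [0, 0, 0], [0, 0, 0], [0, 0, 0], [0, 0, 0]])

```text
time: 3.02
tool_pos: [603.6, 313.1, 123.4]
tcp_rot: [-180.0, -0.0, 4.1]
ft_force: [0.0, 0.4, -0.6]
finger_gap: 60.2
```

Emit:
send_rows(dp=[[0, 0, 0], [0, 0, 0], [0, 0, 0], [0, 0, 0], [0, 0, 0]], rot=[[0, 0, 0], [0, 0, 0], [0, 0, 0], [0, 0, 0], [0, 0, 0]], jaw=0, force=50)

```text
time: 3.65
tool_pos: [603.4, 313.2, 124.2]
tcp_rot: [-180.0, -0.0, 4.1]
ft_force: [-4.0, -0.4, 5.2]
finger_gap: 16.7
```

Emit:
send_rows(dp=[[-3, -0.2, 0], [-7.4, -0.7, 0], [-14.8, -1.7, 0], [-22.1, -3.2, 0], [-29.4, -5, 0]], rot=[[0, 0, 0.02], [0, 0, 0.05], [0, 0, 0.1], [0, 0, 0.15], [0, 0, 0.2]])

```text
time: 4.28
tool_pos: [574.8, 308.4, 124.2]
tcp_rot: [-180.0, -0.2, 15.7]
ft_force: [3.7, 0.7, 3.3]
finger_gap: 16.3
```

```bash
python3 - <<'E'
from bench import r
s=r.sense(); print({k:np.round(s[k],2) if 0 else s[k] for k in("time","tool_pos","tcp_rot","ft_force","wrist_torque","finger_gap")})
import numpy as np
rel=np.array([-10,149.2])
R=lambda t:np.array([[np.cos(t),-np.sin(t)],[np.sin(t),np.cos(t)]])
for t in np.arange(.2,1.01,.05): print(round(t,2),(R(t)@rel-R(.2)@rel).round(1))
E
```

```text
{'time': 4.275, 'tool_pos': array([574.76932439, 308.35244351, 124.22413808]), 'tcp_rot': array([-1.79978250e+02, -1.60530946e-01,  1.57400754e+01]), 'ft_force': array([3.67130962, 0.67774553, 3.2552432 ]), 'wrist_torque': array([ 0.10618216, -0.65929849,  0.02214335]), 'finger_gap': 16.288425696118196}
0.2 [0. 0.]
0.25 [-7.2 -2.2]
0.3 [-14.2  -4.7]
0.35 [-21.1  -7.5]
0.4 [-27.9 -10.7]
0.45 [-34.5 -14.2]
0.5 [-40.9 -18.1]
0.55 [-47.1 -22.3]
0.6 [-53.1 -26.7]
0.65 [-58.8 -31.5]
0.7 [-64.3 -36.6]
0.75 [-69.6 -41.9]
0.8 [-74.6 -47.5]
0.85 [-79.2 -53.3]
0.9 [-83.6 -59.3]
0.95 [-87.7 -65.6]
1.0 [-91.5 -72. ]
```

Force is +3.7 N along x, which is the spring, so the knob is held. The gap reads 16.3 mm on an 18 mm knob, so I'll watch it. Continuing along the arc.

Emit:
send_rows(dp=[[-7.2, -2.2, 0], [-14.2, -4.7, 0], [-21.1, -7.5, 0], [-27.9, -10.7, 0], [-34.5, -14.2, 0]], rot=[[0, 0, 0.05], [0, 0, 0.1], [0, 0, 0.15], [0, 0, 0.2], [0, 0, 0.25]])

```text
time: 4.9
tool_pos: [540.5, 294.3, 124.3]
tcp_rot: [180.0, -0.2, 30.1]
ft_force: [5.0, 1.3, 2.0]
finger_gap: 17.0
```

```bash
python3 - <<'E'
from bench import r, vision
from h import *
print(r.sense()["ft_force"])
out=[]
for n,(u0,u1,v0,v1) in (("scene",(320,430,170,280)),("top",(120,230,140,250))):
    s=vision.snapshot(n); c=cv2.resize(np.ascontiguousarray(s["pixels"][v0:v1,u0:u1,::-1]),None,fx=3.6,fy=3.6,interpolation=cv2.INTER_CUBIC)
    out.append(cv2.convertScaleAbs(c,alpha=1.5,beta=10))
cv2.imwrite("pics/mid.png",np.hstack(out))
E
```

```text
[5.03121694 1.26485716 1.95422004]
```

View pics/mid.png

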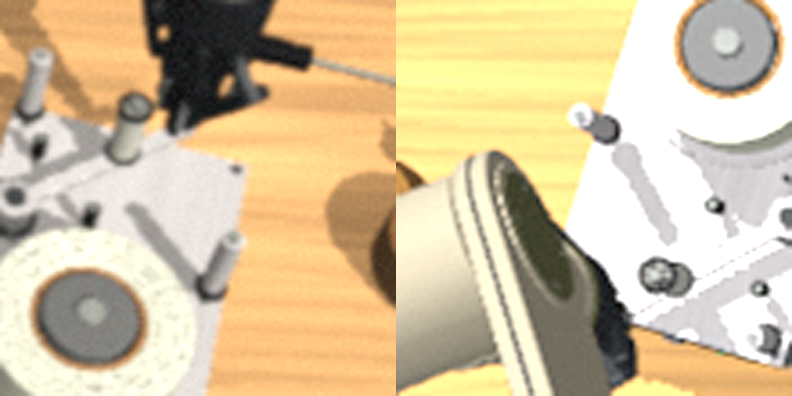

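The arm has swung with the gripper: its roller is now at scene crop (130,130), and the fingers sit at the arm's end, well clear of it. Continuing.

Emit:
send_rows(dp=[[-6.4, -3.9, 0], [-12.6, -8.1, 0], [-18.6, -12.5, 0], [-24.3, -17.3, 0], [-29.8, -22.4, 0]], rot=[[0, 0, 0.05], [0, 0, 0.1], [0, 0, 0.15], [0, 0, 0.2], [0, 0, 0.25]])

```text
time: 5.62
tool_pos: [510.9, 272.2, 124.3]
tcp_rot: [180.0, -0.2, 44.3]
ft_force: [6.2, 4.2, 2.2]
finger_gap: 16.7
```

Emit:
send_rows(dp=[[-5.3, -5.3, 0], [-8.3, -8.6, 0], [-11.3, -12.1, 0], [-13.2, -14.4, 0], [-14.9, -16.7, 0]], rot=[[0, 0, 0.05], [0, 0, 0.08], [0, 0, 0.11], [0, 0, 0.13], [0, 0, 0.15]])

```text
time: 6.25
tool_pos: [496.1, 255.8, 124.3]
tcp_rot: [179.9, -0.2, 52.8]
ft_force: [5.8, 4.8, 1.2]
finger_gap: 16.6
```

Emit:
send_rows(dp=[[0, 0, 0], [0, 0, 0]], rot=[[0, 0, 0], [0, 0, 0]])

```text
time: 6.5
tool_pos: [496.2, 255.9, 124.2]
tcp_rot: [179.9, -0.2, 52.8]
ft_force: [6.6, 5.0, 3.1]
finger_gap: 16.4
```

Emit:
send_rows(dp=[[-1.8, -2.4, 0], [-3.5, -4.8, 0], [-4.4, -6, 0], [-4.4, -6, 0]], rot=[[0, 0, 0.02], [0, 0, 0.04], [0, 0, 0.05], [0, 0, 0.05]])

```text
time: 7.0
tool_pos: [491.8, 249.9, 124.3]
tcp_rot: [179.9, -0.2, 55.7]
ft_force: [6.7, 5.1, 2.1]
finger_gap: 17.0
```

Emit:
send_rows(dp=[[-0.8, -1.2, 0], [-0.8, -1.2, 0], [-0.8, -1.2, 0]], rot=[[0, 0, 0.01], [0, 0, 0.01], [0, 0, 0.01]])

```text
time: 7.38
tool_pos: [491.0, 248.8, 124.3]
tcp_rot: [179.9, -0.2, 56.2]
ft_force: [6.4, 6.1, 1.9]
finger_gap: 16.6
```

Emit:
send_rows(dp=[[-0.8, -1.2, 0], [-0.8, -1.2, 0], [-0.8, -1.2, 0]], rot=[[0, 0, 0.01], [0, 0, 0.01], [0, 0, 0.01]])

```text
time: 7.75
tool_pos: [490.7, 248.3, 124.3]
tcp_rot: [179.9, -0.3, 56.8]
ft_force: [8.9, 9.3, -1.2]
finger_gap: 16.4
```

Emit:
send_rows(dp=[[-0.6, -0.9, 0], [-0.6, -0.9, 0], [-0.6, -0.9, 0]], rot=[[0, 0, 0], [0, 0, 0], [0, 0, 0]])

```text
time: 8.12
tool_pos: [490.5, 248.0, 124.4]
tcp_rot: [179.9, -0.4, 56.8]
ft_force: [11.2, 13.2, -5.6]
finger_gap: 16.7
```

```bash
python3 - <<'E'
from bench import r, vision
from h import *
st=r.sense();print(st["ft_force"],st["tool_pos"],st["wrist_torque"],st["finger_gap"])
out=[]
import pickle
for n,(u0,u1,v0,v1) in (("scene",(310,420,150,260)),("top",(150,260,160,270))):
    s=vision.snapshot(n); pickle.dump(s,open(f"pics/{n}_end.pkl","wb"))
    c=cv2.resize(np.ascontiguousarray(s["pixels"][v0:v1,u0:u1,::-1]),None,fx=3.6,fy=3.6,interpolation=cv2.INTER_CUBIC)
    out.append(cv2.convertScaleAbs(c,alpha=1.4,beta=10))
cv2.imwrite("pics/end1.png",np.hstack(out))
E
```

```text
[11.18461386 13.18652303 -5.57177661] [490.52213071 248.04124002 124.38288295] [ 2.12391649 -1.89344811 -0.04152493] 16.663155153720858
```

View pics/end1.png

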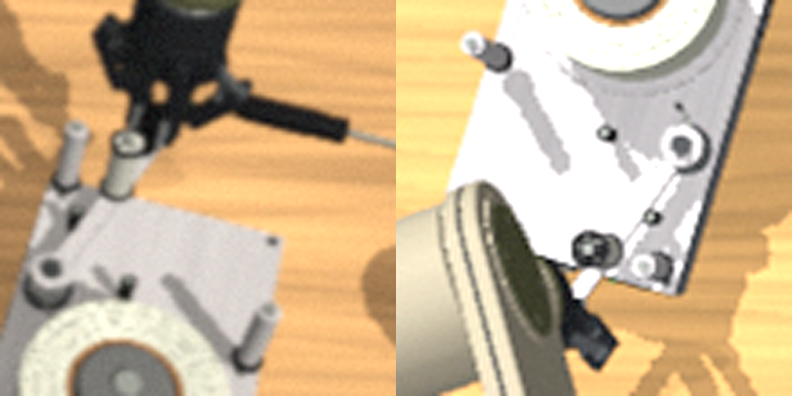

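The arm is on its stop. The last 1.1 mm commanded gave only 0.4 mm of motion while the force rose from 8.5 to 17 N. The picture shows the arm bar lying against the stop post at (652,215). I'll hold briefly and check it is steady.

Emit:
send_rows(dp=[[0, 0, 0], [0, 0, 0], [0, 0, 0], [0, 0, 0], [0, 0, 0]], rot=[[0, 0, 0], [0, 0, 0], [0, 0, 0], [0, 0, 0], [0, 0, 0]])

```text
time: 8.85
tool_pos: [490.5, 248.1, 124.4]
tcp_rot: [179.9, -0.4, 56.8]
ft_force: [11.4, 14.0, -4.6]
finger_gap: 16.8
```

```bash
python3 - <<'E'
from bench import r, vision
from h import *
s=vision.snapshot("top"); C=cloud(s); st=r.sense(); p=st["tool_pos"]
print(st["time"],p,st["ft_force"],st["finger_gap"])
# idler: points z 145-156 near expected idler
for n in ("top","scene"):
    C=cloud(vision.snapshot(n)); piv=np.array([613.5,164.]); u=(p[:2]-piv); L=np.linalg.norm(u); e=piv+100*u/L
    m=(abs(C[...,2]-151)<5)&(np.hypot(C[...,0]-e[0],C[...,1]-e[1])<30)
    q=C[m]; c=q.mean(0); d=c[:2]-piv
    print(n,"L",L,"expected idler",e,"seen",c,len(q),"angle",np.degrees(np.arctan2(d[1],d[0])),"tcp angle",np.degrees(np.arctan2(u[1],u[0])))
E
```

```text
8.9 [490.52955533 248.01877565 124.38745419] [11.57249411 11.8031677  -4.29221086] 17.038334380684127
top L 148.9324844457696 expected idler [530.93208668 220.4140026 ] seen [529.97940567 220.48176577 151.53997117] 89 angle 145.93102276833528 tcp angle 145.65740553007245
scene L 148.9324844457696 expected idler [530.93208668 220.4140026 ] seen [532.26114212 219.83118817 151.5417665 ] 62 angle 145.50130865381675 tcp angle 145.65740553007245
```

The hold is steady. The roller is seen at (530–532, 220) as expected, at 145.5–145.9° where the stop should be 145.6°. Handing in.

```bash
python3 - <<'E'
from bench import job
print(job.hand_in())
E
```

```text
the job is handed in; nothing more can be done
None
```

The left unwinder carries the new roll. I gripped its dancer-arm knob, swung the arm forward about 0.90 rad onto its stop, and handed in at about 9 s with the fingers still holding the knob.

**On the stop:** over the last 1.1 mm commanded, the arm moved only 0.4 mm while the force rose from about 9 N to 17 N. The spring alone gives about 8 N there. Both cameras put the arm's roller at 145.5–145.9°, against about 145.6° expected at the stop.

**Holding:** the pose was steady over the last 0.7 s with a 50 N grip. By geometry the finger edges are about 24 mm clear of the roller.

**Less certain:**
- The finger gap read 16.3–17 mm on the 18 mm knob. The knob followed without slipping, so I took it as pad give or sensor offset.
- I did not re-measure the other unwinder or the loose items at the end. I planned the path clear of them, and no unexpected force showed.

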